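# Index a circuit board under the inspection camera and take a snapshot

## Task

Bring the circuit board with the finned heatsink under the inspection camera: with your fingertips, push the carriage gently along its rails - its upright tab is there for that; push it, do not grip it - until the carriage clicks into the stop that centres that board under the lens. Then press the snapshot button right down and let it come back up. Do not touch the boards - they stay in their pockets - and leave the other things on the bench where they are.

Things in the scene. Friction and masses are not known exactly. Their poses are not given: they have to be found in the camera images.
- stand: The inspection stand, fixed. Origin on the bench straight below the lens; y runs along the guide rails (+y to the robot's left), x across them, away from the robot, z up. White base plate 12 thick, x -100 to 190, y -262 to 208 mm in this frame. A 20 dia column at x = 150, 333 high, carries the camera head over the rails (ring light 60 dia; camera up to 298 above the bench).
- lens (a point): Centre of the lens's front face, 160 mm above the bench, looking straight down. Nothing else hangs lower over the carriage.
- middle_notch (a point): Middle of the centre notch in the index bar, at the bar's top face, 32 mm above the bench. The aluminium bar runs along the front of the base plate, 78 mm nearer to the robot than the lens. Its three V notches are 10 mm wide and 4 deep, 65 mm apart along the stand's y: one 65 mm right of this one, this one, one 65 mm left.
- carriage: The carriage. Origin on the bench under its middle; axes as the stand's. Aluminium plate, 92 across and 203 mm along the rails, top 44 above the bench, with three pockets in a row, 65 mm apart, rims 6 mm high, a board in each. It starts at the right, before the first stop. Its origin stands 65 mm right of, at, or 65 mm left of the stand's origin when its left, middle or right pocket is centred.
- carriage_way (a point): Middle of the carriage's top, 44 mm above the bench. It slides with 1.5 to 3 N; some 3 mm before a stop the push falls away and it snaps in; leaving a stop takes 5 to 8 N. Elsewhere it stays where it is left. Moved faster than about 0.1 m/s it jolts at the stops. Buffers end its travel 140 mm right and 85 mm left of the lens. Keep the push on it under 40 N.
- tab_top (a point): Centre of the top of the push tab, 85 mm above the bench: upright black plate 30 mm across the rails, 14 thick along them, 43 to 85 mm above the bench, 119 mm nearer to the robot than the boards' row. Axes as the stand's. Push on its flat left or right side, above its bracket (top at 44). The plunger housing (17 dia, up to 68 above the bench) stands 41 mm beyond, towards the boards.
- plunger (a joint): Drop in m of the spring plunger under the carriage's front bracket (abreast of the tab): about 0.0005 with its round nose on the index bar, about 0.0032 when it has dropped into a notch and stands at its middle.
- heatsink_board_mid (a point): The board to inspect, with a square finned aluminium heatsink 38 x 38 on its middle, top 22 above the board's underside. It may lie in any of the three pockets. The green board is 76 (across the rails) x 56 (along them) x 4 mm with its feet. The point is the centre of its top face, 48 mm above the bench; its axes are parallel to the stand's.
- power_board_mid (a point): Board with two black cylindrical capacitors (18 dia, 24 high) and a coil, in another pocket. The green board is 76 (across the rails) x 56 (along them) x 4 mm with its feet. The point is the centre of its top face, 48 mm above the bench; its axes are parallel to the stand's.
- port_board_mid (a point): Board with two metal port sockets at one end and a row of pins, in another pocket. The green board is 76 (across the rails) x 56 (along them) x 4 mm with its feet. The point is the centre of its top face, 48 mm above the bench; its axes are parallel to the stand's.
- snapshot_top (a point): Centre of the top of the snapshot button: white, 28 dia, in a black round housing on a grey square puck (70 x 70 x 20) that is fixed to the bench, left of the stand. The top is 42 mm above the bench when up.
- snapshot (a joint): Travel of the snapshot button in m: 0 up, 0.006 right down; springs back. 1.5 N starts it, 5 N takes it right down.
- multimeter: Black hand-held multimeter, 155 x 76 x 36, lying on its back left of the robot's work area (sizes in mm, origin at its foot or underside). Leave it alone.
- screwdriver: Screwdriver lying on the mat between robot and stand (sizes in mm, origin at its foot or underside). Leave it alone.
- solder_spool: Spool of solder wire, 54 dia x 43 high, standing on its flange on the left (sizes in mm, origin at its foot or underside). Leave it alone.
- brush: Small cleaning brush lying on the right (sizes in mm, origin at its foot or underside). Leave it alone.
- parts_bin: Grey open parts bin, 100 x 140 x 50, on the right (sizes in mm, origin at its foot or underside). Leave it alone.
- mug: White mug, 80 dia x 95 high, on the right (sizes in mm, origin at its foot or underside). Leave it alone.
- flux_jar: Small jar, 38 dia x 42 high, standing on the far left part of the stand's base plate (sizes in mm, origin at its foot or underside). Leave it alone.
- spare_heatsink: Spare finned aluminium heatsink without a board, 40 x 40 x 22, lying on the far right part of the stand's base plate (not on the carriage) (sizes in mm, origin at its foot or underside). Leave it alone.
Mind the look-alikes: they are no part of the job. What is shaped like the part that bears power_board_mid but yellow is not meant.

How it is judged (in metres and radians):
On the way, in this order (a step that is already met when the one before it is completed fails the run):
1. the carriage has clicked into the stop that puts the heatsink board under the lens (horizontal distance between heatsink_board_mid and lens below 0.004 m and value of joint plunger above 0.0018 m and linear speed of carriage below 0.004 m/s), for 0.3 s.
2. the snapshot button is pressed right down with the board in place (all of step 1 and value of joint snapshot above 0.0048 m), for 0.05 s.
At the end, for the whole second after the job is handed in: Heatsink board within 4 mm of the lens axis seen from above; carriage at rest, plunger at least 1.8 mm down in the notch; all boards flat in their pockets (4 mm in height); the snapshot button, pressed at least 4.8 mm with the board in place, is up again (within 1 mm) (all of step 1 and z of heatsink_board_mid in the frame of tab_top between -0.041 and -0.033 m and z of power_board_mid in the frame of tab_top between -0.041 and -0.033 m and z of port_board_mid in the frame of tab_top between -0.041 and -0.033 m and value of joint snapshot below 0.001 m); the robot touches nothing.
It fails at once if a board is lifted out of its pocket (z of any of heatsink_board_mid, power_board_mid, port_board_mid in the frame of tab_top above -0.027 m).
It fails at once if a board is touched by the robot (more than 0.5 N) (contact force between any of the fingers, the arm and heatsink_board above 0.5 N or contact force between any of the fingers, the arm and power_board above 0.5 N or contact force between any of the fingers, the arm and port_board above 0.5 N).
It fails at once if the tab or its bracket is gripped between the fingers instead of pushed (contact force between the fingers and carriage above 1 N and y of the grasp point in the frame of tab_top between -0.008 and 0.008 m and x of the grasp point in the frame of tab_top between -0.022 and 0.05 m and z of the grasp point in the frame of tab_top below 0.012 m).
It fails at once if the carriage is pushed with more than 40 N (contact force between any of the fingers, the arm and carriage above 40 N).
It fails at once if one of the other things on the bench is moved by more than 20 mm (distance of any of multimeter, screwdriver, solder_spool, brush, parts_bin, mug, flux_jar, spare_heatsink from where it was at the start of the episode above 0.02 m).
It also fails if it takes over 61 s, if anything falls off the work surface, if the arm or the gripper's body presses on something with over 40 N, if the wrist force passes 120 N, or if a joint passes its speed limit or range.

## Robot

A 7-joint arm with a two-finger parallel gripper is mounted at the origin on the work surface. World frame = base frame: x ahead of the robot, y to its left, z up, the work surface at z = 0. Lengths are in mm, angles in rad, forces in N, time in s.
With the tool pointing down it reaches from about 400 to 875 mm from the base axis. Payload 4.4 kg.
Tool frame: the origin (TCP) lies at the very end of the fingers, on their centre line; the grasp point (between the pads) lies 19 mm behind it; y points along the fingers, x is the direction in which the jaws open and shut, and the axes are right-handed (so a half turn about y gives the same grasp; the last joint's range is limited). The gripper opens to 85 mm and grips with 20 to 120 N. Pads are 22 mm wide; open, the fingers measure 114 mm over their backs; the gripper's body (76 mm by 85 mm) begins 54 mm behind the grasp point. The pads swing forward as they close: fully open they stand 13 mm farther back than shut.
Start: joints at [-1.22, 0.628, 0.038, 1.517, -0.027, 0.996, -0.02], TCP at [263.122, 594.377, 231.313] pointing down, gripper open.
Joint ranges: [-3.06, 3.06], [-0.37, 2.12], [-1.25, 1.32], [0.18, 2.47], [-1.1, 4.24], [0.23, 1.98], [-2.94, 2.94]. Speed limits (rad/s): [2.57, 2.57, 3.14, 3.14, 3.14, 3.14, 3.14].

## Interface

Orientations are given as [roll, pitch, yaw] about the fixed x, y, z axes, in that order (R = Rz(yaw) Ry(pitch) Rx(roll)).
In Python, from cell import readout, eyes, finish_job gives the robot as it stands. The module is installed in compiled form; this text tells all that it offers.
- The arm moves only by the tool apply_moves, never from a script. Its argument "commands" is a list that holds one entry, the list of rows, each a list of 6 numbers: the shift along the tool's x, y, z in units of 0.04 m (1.0 is 0.04 m), then the turn, a rotation vector about the tool's x, y, z in units of 5 degrees (1.0 is 5 degrees). A call has 1 to 8 rows; each row shifts and turns the pose as measured when the row begins, along the tool's axes as they then stand; what a row does not reach is not made up. A row lasts 1/12 s, in which the tool goes at most 41.7 mm and 7.16 degrees, less where a joint would pass 70% of its speed; a pose out of reach is approached as far as the arm can. A call with a number of a shift or a turn outside -1 to 1 is refused whole. A call with a gripper value outside its range is refused whole. "claw" is the finger opening in mm, from 0 to 85.4, set as the call begins (left out, the last holds). The fingers move at their own pace and stop on an object; the grip force is fixed at half the most. Time passes only in rows, so rows that do not move let the fingers close. It gives the time, the measured TCP pose, the force and the opening at its end, in the units of the state.
- readout.read_state(): the state, without advancing time (a new reading comes with each control period).
- eyes.get_image(name): name is "side" or "top"; returns a dict with "image" (384x512x3 uint8, red, green, blue), "mtx" (3x3 intrinsics, pixels), "k1" (the pictures are not rectified: a ray, as slopes to the right and down, at radius r is drawn at 1 + k1 r^2 times it, then the intrinsics apply), "rvec" (rotation vector, rad) and "tvec" (3), from world to camera coordinates, as OpenCV has them. Camera axes: x right, y down, z forward; pixel columns grow to the right and rows downward; lengths in mm; the calibration is good to about 2 mm. A picture is of the moment at which its call begins. There is no depth.
- finish_job(): hands the job in, once; it reports no verdict.
The state is a dict: "clock": time; "qpos": joint angles; "qd": joint speeds; "tau": joint torques, N m; "eef_pos": TCP position; "tool_rot": TCP orientation; "force": force on the tool from outside, world axes, zero at the start; "torque": the same for the moment, N m; "width": finger opening in mm.
Only numpy, scipy, OpenCV 4.12 (cv2) and the standard library are available. Lean on these libraries where they do the work, as an engineer would, in place of code of your own. Each camera call takes 0.05 s, during which the arm holds its last target. There are 200 camera calls.

## Working session

There is one attempt and no reset: what is moved stays moved. The work goes in short steps, Python scripts to look and compute and a tool call to move; the robot and the scene stay as the last step left them, time stands still between calls to the robot, and variables do not carry over. Pictures are saved under pics/ and viewed, about 8 in all and at most 12, crops included, and the job is handed in when it is done.

Besides the shell and the picture viewer there is one more tool, called after "Call:" as name(argument=value, ...) on one line, values as JSON. apply_moves: Moves the arm, as the interface text tells. Shifts and turns lie within -1 to 1; 1 stands for 0.04 m of shift or 5 degrees of turn. Its arguments: {"type":"object","properties":{"commands":{"type":"array"},"claw":{"type":"number"}},"required":["commands"]}

```bash
mkdir -p pics
cat > h.py <<'E'
import numpy as np, cv2
from cell import readout, eyes, finish_job
def grab(n,f=None):
    d=eyes.get_image(n)
    if f: cv2.imwrite('pics/'+f,cv2.cvtColor(d['image'],cv2.COLOR_RGB2BGR))
    np.save(f'pics/{n}.npy',d,allow_pickle=True)
    return d
def load(n): return np.load(f'pics/{n}.npy',allow_pickle=True).item()
def ray(d,uv):
    K=np.array(d['mtx']);p=np.linalg.solve(K,[uv[0],uv[1],1])[:2];q=p.copy()
    for _ in range(30): q=p/(1+d['k1']*(q@q))
    R=cv2.Rodrigues(np.array(d['rvec'],float))[0];t=np.array(d['tvec'],float).ravel()
    return -R.T@t, R.T@np.array([q[0],q[1],1])
def onz(d,uv,z):
    o,v=ray(d,uv); return o+v*(z-o[2])/v[2]
def proj(d,P):
    R=cv2.Rodrigues(np.array(d['rvec'],float))[0];c=R@np.array(P,float)+np.array(d['tvec'],float).ravel()
    q=c[:2]/c[2];q=q*(1+d['k1']*(q@q));return (np.array(d['mtx'])@[q[0],q[1],1])[:2]
E
python3 - <<'E'
from h import *
for n in('top','side'):
    d=grab(n,n+'0.png'); print(n,d['mtx'],d['k1'],ray(d,(256,192)))
s=readout.read_state();print(s)
a=cv2.imread('pics/top0.png');cv2.imwrite('pics/top0b.png',cv2.resize(a,(800,600)))
a=cv2.imread('pics/side0.png');cv2.imwrite('pics/side0b.png',cv2.resize(a,(800,600)))
E
```

```text
top [[434.15212024   0.         253.56506531]
 [  0.         434.15212024 191.5612036 ]
 [  0.           0.           1.        ]] -0.09232707096166036 (array([ 365.65535626,  -79.14931948, 1492.75990392]), array([ 0.10221495, -0.00146292, -0.99477758]))
side [[414.24703377   0.         254.61952296]
 [  0.         414.24703377 196.01913654]
 [  0.           0.           1.        ]] -0.11385256233574609 (array([ 134.77549781, -863.42378102, 1077.00148593]), array([ 0.29347153,  0.62374768, -0.72451261]))
{'clock': 0.1, 'qpos': array([-1.21980813,  0.62923431,  0.03844391,  1.51827453, -0.02700567,
        0.99630319, -0.01999196]), 'qd': array([ 0.00117684, -0.00233272, -0.00029628, -0.0026967 ,  0.00039791,
        0.00112629, -0.00098553]), 'tau': array([ 2.59048458e-03, -5.64540696e+01,  1.23013381e+00, -1.93976426e+01,
        1.11896207e-02,  5.46617433e-03, -9.21379240e-06]), 'eef_pos': array([262.87884819, 593.85427606, 230.49146147]), 'tool_rot': array([-1.57080736,  0.00170155,  1.15401361]), 'force': array([ 0.12259135,  0.51372469, -0.96735608]), 'torque': array([ 0.02357074, -0.00316876,  0.02135218]), 'width': 85.30741498697306}
```

View pics/top0b.png

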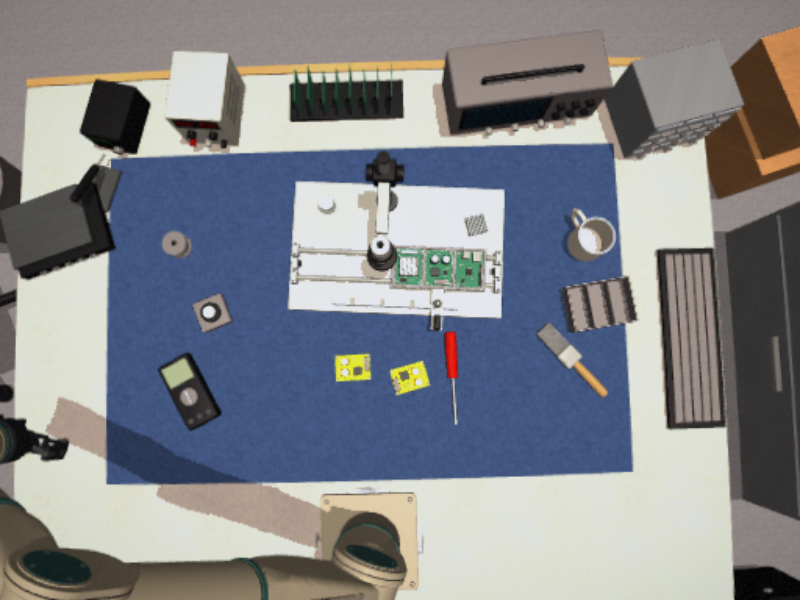

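View pics/side0b.png

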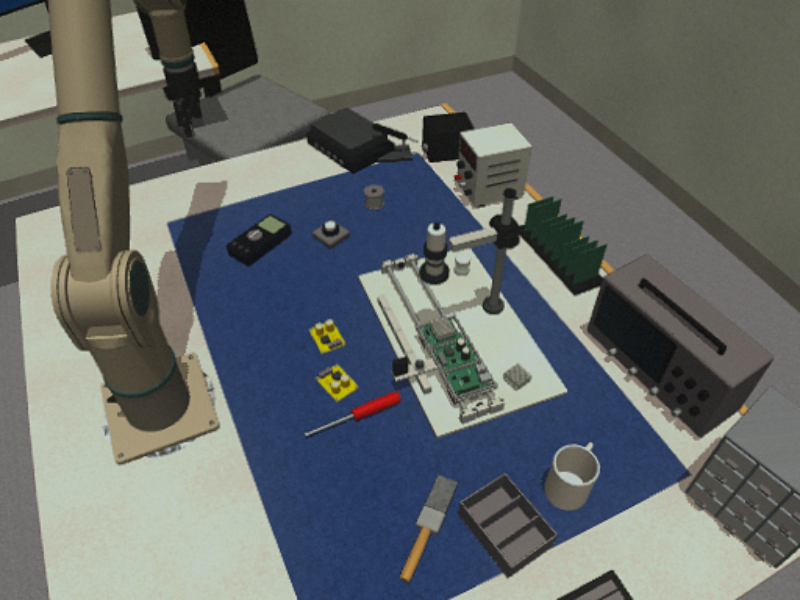

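The top view shows the stand base at (290-503, 182-317) with three boards at (407,265), (440,265) and (468,268). The tab is at about (436,320) and the button at (211,312). There are three candidates with fins or a heatsink: the left pocket at (407,265), the loose spare at (475,224), which has no board, and the yellow look-alike boards at (352,367) and (410,378), which aren't meant. I'll check with an enlarged crop.

Run:
```python
from h import *
a=cv2.imread('pics/top0.png')[112:208,180:330];b=cv2.imread('pics/side0.png')[145:275,215:370]
cv2.imwrite('pics/c1.png',np.vstack([cv2.resize(a,(450,288),interpolation=2),cv2.resize(b,(450,300),interpolation=2)]) if 0 else cv2.resize(a,(800,512),interpolation=2))
cv2.imwrite('pics/c2.png',cv2.resize(b,(715,600),interpolation=2))
```

```text
(no output)
```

View pics/c1.png

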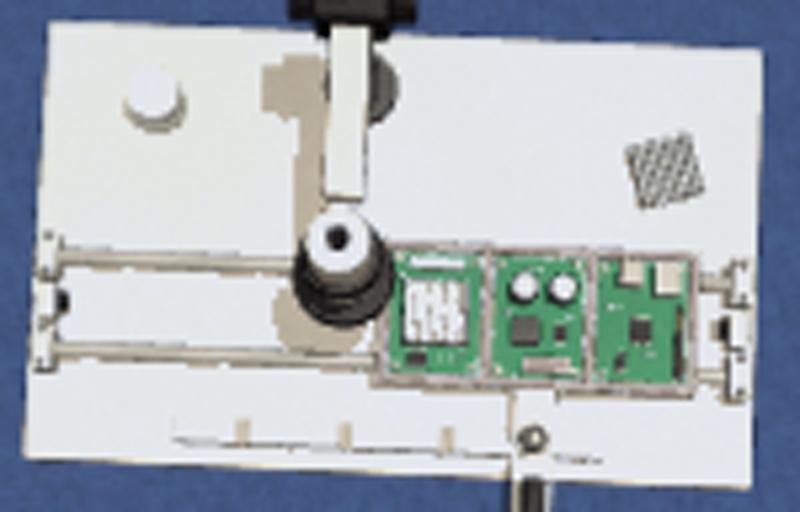

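View pics/c2.png

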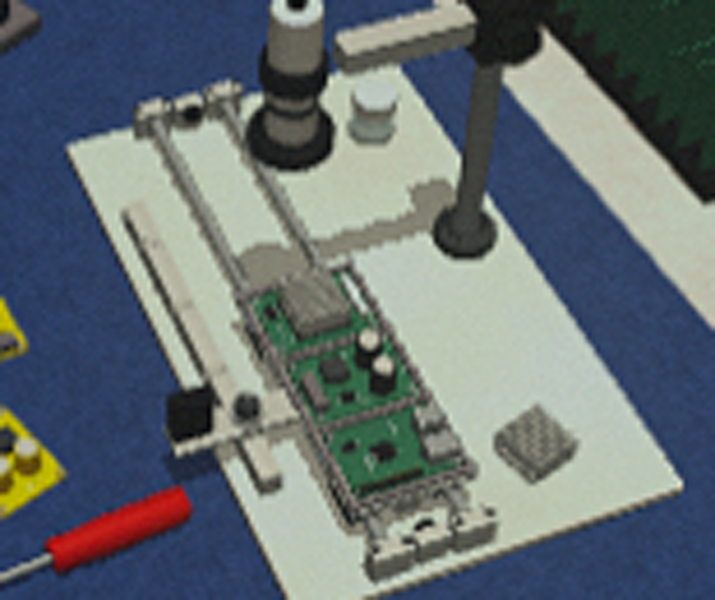

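Confirmed: the finned heatsink board is in the left pocket (crop 435,310). The capacitor board is in the middle and the port board on the right. The target is therefore the rightmost notch (crop 448,440), with the plunger now at (533,437). Next I'll measure the stand, tab and button.

Run:
```python
from h import *
T=load('top');S=load('side')
u=lambda x,y:((x+.5)/5.3333-.5+180,(y+.5)/5.3333-.5+112)
c=[onz(T,u(*p),12)[:2] for p in((48,22),(762,50),(750,487),(25,458))]
loc=[(190,208),(190,-262),(-100,-262),(-100,208)]
A=np.array(loc,float);B=np.array(c);ca=A.mean(0);cb=B.mean(0)
U,s,V=np.linalg.svd((A-ca).T@(B-cb));R=(U@V).T;t=cb-R@ca
print('stand',t,np.degrees(np.arctan2(R[1,0],R[0,0])),'res',(B-(A@R.T+t)).round(1).tolist())
f=lambda P:(R.T@(np.array(P)[:2]-t)).round(1)
for n,p,z in(('n1',(448,440),32),('n2',(345,436),32),('n3',(242,432),32),('plunger',(533,437),68),('boardL',(435,310),60),('boardM',(540,318),48)): print(n,f(onz(T,u(*p),z)))
for d,n,z,box,cond in((T,'tab',85,(270,192,290,214),'k'),(S,'tab',70,(248,225,264,243),'k'),(T,'btn',42,(125,190,145,212),'w'),(S,'btn',42,(200,137,222,152),'w')):
    x0,y0,x1,y1=box;im=d['image'][y0:y1,x0:x1].astype(int)
    m=(im.max(2)<70) if cond=='k' else (im.min(2)>150)
    if n=='btn' or 1:
        k,l,st,ce=cv2.connectedComponentsWithStats(m.astype(np.uint8))
        i=1+np.argmax(st[1:,4]); cx=ce[i]+[x0,y0]; print(n,cx.round(1),st[i]+[x0,y0,0,0,0],'world',onz(d,cx,z).round(1),'stand',f(onz(d,cx,z)))
x0,y0=125,190
print(T['image'][200:212,270:290].max(2))
o={'R':R,'t':t};np.save('pics/stand.npy',o,allow_pickle=True)
```

```text
stand [590.62925745 -46.832165  ] -3.8438715893621156 res [[-0.6, 0.2], [-1.2, 0.3], [1.1, 1.4], [0.7, -1.9]]
n1 [-78.5 -65.3]
n2 [-78.6   0. ]
n3 [-78.6  65.5]
plunger [ -78.1 -117.3]
boardL [  0.1 -53.7]
boardM [  -0.5 -120.1]
tab [279.3 206.3] [277 202   5  10  35] world [ 461.4 -155.8   85. ] stand [-121.6 -117.4]
tab [255.8 234.1] [251 228  12  13 111] world [ 466.1 -157.4   70. ] stand [-116.8 -118.6]
btn [133.2 199.1] [130 196   8   8  47] world [501.6 334.7  42. ] stand [-114.4  374.7]
btn [210.8 143.6] [208 142   6   4  21] world [505.8 337.9  42. ] stand [-110.4  378.2]
[[236 237 237 237 195 145 233 236 235 235 234 236 237 229 235 237 237 237
  237 237]
 [156 168 199 208 167 126 234 237 148 141 139 190 236 228 234 236 237 237
  237 237]
 [132 134 133 134  94  69 174 141  48  58  67  81 137 156 120 116 105 103
  115 122]
 [134 132 131 128  90  80 168 100  36  53  63  68 184 169 131 129 127 128
  130 124]
 [136 134 136 129  88  80 167  97  33  57  67  66 184 164 130 124 129 132
  132 132]
 [130 130 138 130  89  83 166  99  35  60  69  63 185 149 129 124 132 137
  137 134]
 [119 129 134 128  85  78 168  98  34  65  65  62 184 143 130 128 137 141
  136 135]
 [117 124 131 125  86  74 168  99  39  70  68  57 184 131 129 121 129 137
  137 137]
 [127 132 132  89  84  83 168  97  49  72  65  51 184 124 133 131 131 133
  133 135]
 [130 132 131  90  91 122 169  67  49  71  68  58 184 122 132 130 128 133
  132 129]
 [130 131 131  90  89 137 169  95  28  20  21  73 233 124 135 138 134 130
  127 127]
 [134 132 134  94  87  75  90  82  62  66  57 139 163 112 136 139 135 131
  128 136]]
```

```bash
cat >> h.py <<'E'
from scipy.spatial.transform import Rotation as Ro
def go(sp,z):
    o=np.load('pics/stand.npy',allow_pickle=True).item();s=readout.read_state()
    yaw0=np.arctan2(o['R'][1,0],o['R'][0,0])+np.pi/2
    W=np.r_[o['R']@np.array(sp,float)+o['t'],z]
    Rt=Ro.from_euler('xyz',s['tool_rot']).as_matrix();G=Ro.from_euler('xyz',[-np.pi/2,0,yaw0])
    rv=(Ro.from_matrix(Rt).inv()*G).as_rotvec()
    p=s['eef_pos']; now=o['R'].T@(p[:2]-o['t'])
    print('clock',s['clock'].__round__(2),'stand xy',now.round(1),'z',p[2].round(1),'F stand',np.r_[o['R'].T@s['force'][:2],s['force'][2]].round(1))
    print(' target world',W.round(1),'tool shift now',(Rt.T@(W-p)/40).round(2),'after turn',(G.as_matrix().T@(W-p)/40).round(2),'turn/5deg',(np.degrees(rv)/5).round(2))
E
python3 -c "
from h import *
go((-119,-160),150);go((-119,-160),58);go((-112.4,376.5),60)"
```

```text
clock 0.1 stand xy [-370.   617.3] z 230.5 F stand [ 0.1  0.5 -1. ]
 target world [ 461.2 -198.5  150. ] tool shift now [-16.1    2.04 -12.55] after turn [-19.43   2.01  -6.27] turn/5deg [-0.   -4.01 -0.02]
clock 0.1 stand xy [-370.   617.3] z 230.5 F stand [ 0.1  0.5 -1. ]
 target world [ 461.2 -198.5   58. ] tool shift now [-16.1    4.34 -12.55] after turn [-19.43   4.31  -6.27] turn/5deg [-0.   -4.01 -0.02]
clock 0.1 stand xy [-370.   617.3] z 230.5 F stand [ 0.1  0.5 -1. ]
 target world [503.7 336.4  60. ] tool shift now [-3.44  4.27 -8.11] after turn [-6.02  4.26 -6.44] turn/5deg [-0.   -4.01 -0.02]
```

Call:
apply_moves(commands=[[[0,0,0,0,-0.9,0],[0,0,0,0,-0.9,0],[0,0,0,0,-0.9,0],[0,0,0,0,-0.9,0],[0,0,0,0,-0.4,0]]], claw=0)

```text
clock: 0.52
eef_pos: [261.9, 592.1, 227.6]
tool_rot: [-1.569, 0.007, 1.519]
force: [-0.2, -0.4, -0.5]
width: 25.4
```

Call:
apply_moves(commands=[[[-0.8,-0.05,-0.8,0,0,0],[-0.8,-0.05,-0.8,0,0,0],[-0.8,-0.05,-0.8,0,0,0],[-0.8,-0.05,-0.8,0,0,0],[-0.8,-0.05,-0.8,0,0,0],[-0.8,-0.05,-0.8,0,0,0],[-0.8,-0.05,-0.8,0,0,0],[-0.8,-0.05,-0.6,0,0,0]]])

```text
clock: 1.18
eef_pos: [477.9, 345.5, 237.2]
tool_rot: [-1.557, 0.006, 1.546]
force: [0.6, 0.2, 0.4]
width: 0.1
```

```bash
python3 -c "
from h import *
go((-119,-160),150)"
```

```text
clock 1.18 stand xy [-138.8  383.9] z 237.2 F stand [0.6 0.2 0.4]
 target world [ 461.2 -198.5  150. ] tool shift now [-13.59   2.26   0.05] after turn [-13.6    2.18  -0.5 ] turn/5deg [-0.16  0.48 -0.07]
```

Call:
apply_moves(commands=[[[-0.85,0,-0.05,0,0.2,0],[-0.85,0,-0.05,0,0.1,0],[-0.85,0,-0.05,0,0.1,0],[-0.85,0,-0.05,0,0,0],[-0.85,0,-0.05,0,0,0],[-0.85,0,-0.05,0,0,0],[-0.85,0,-0.05,0,0,0],[-0.85,0,-0.05,0,0,0]]])

```text
clock: 1.85
eef_pos: [482.0, 56.5, 236.3]
tool_rot: [-1.558, 0.008, 1.502]
force: [0.2, -0.5, 0.4]
width: -0.1
```

```bash
python3 -c "
from h import *
go((-119,-160),150)"
```

```text
clock 1.85 stand xy [-115.3   95.8] z 236.3 F stand [ 0.2 -0.5  0.4]
 target world [ 461.2 -198.5  150. ] tool shift now [-6.38  2.21  0.05] after turn [-6.4   2.16  0.09] turn/5deg [-0.14 -0.02 -0.09]
```

Call:
apply_moves(commands=[[[-0.9,0,0.05,-0.1,0,-0.1],[-0.9,0,0.05,0,0,0],[-0.9,0,0.05,0,0,0],[-0.9,0,0.05,0,0,0],[-0.9,0,0,0,0,0],[-0.9,0.3,0,0,0,0],[-0.8,0.6,0,0,0,0],[-0.3,0.5,0,0,0,0]]])

```text
clock: 2.52
eef_pos: [453.9, -221.5, 182.1]
tool_rot: [-1.576, 0.005, 1.496]
force: [-0.0, 0.2, 0.4]
width: -0.3
```

```bash
python3 -c "
from h import *
go((-119,-160),58)"
```

```text
clock 2.52 stand xy [-124.7 -183.4] z 182.1 F stand [-0.   0.2  0.4]
 target world [ 461.2 -198.5   58. ] tool shift now [ 0.6   3.1  -0.12] after turn [ 0.59  3.1  -0.14] turn/5deg [ 0.06 -0.09 -0.06]
```

Call:
apply_moves(commands=[[[0.1,0.7,-0.1,0,-0.1,0],[0.1,0.7,-0.05,0,0,0],[0.1,0.6,0,0,0,0],[0,0.5,0,0,0,0],[0,0.3,0,0,0,0],[0,0.1,0,0,0,0],[0,0,0,0,0,0]]])

```text
clock: 3.1
eef_pos: [456.7, -217.9, 56.2]
tool_rot: [-1.569, 0.007, 1.491]
force: [1.0, 0.2, 0.6]
width: 0.4
```

Run:
```python
from h import *
go((-119,-150),58)
im=grab('side')['image'][190:280,215:325]; jm=grab('top')['image'][150:240,230:340]
cv2.imwrite('pics/c3.png',cv2.cvtColor(np.vstack([cv2.resize(x,(366,300),interpolation=2) for x in(im,jm)]),4))
```

```text
clock 3.1 stand xy [-122.2 -179.7] z 56.2 F stand [1.  0.3 0.6]
 target world [ 461.8 -188.5   58. ] tool shift now [ 0.74 -0.05 -0.07] after turn [ 0.74 -0.05 -0.08] turn/5deg [-0.02 -0.14 -0.08]
```

View pics/c3.png

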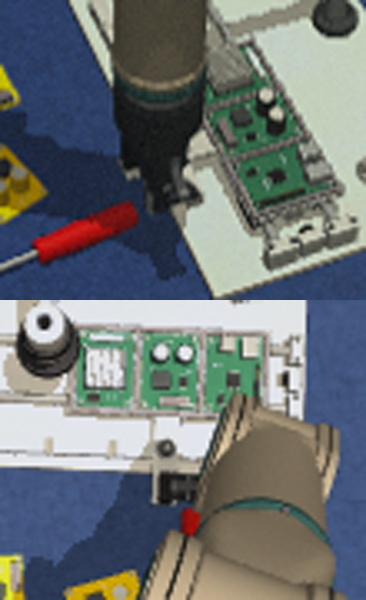

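The fingers stand to the right of the tab, level with it and clear of the boards and screwdriver. I'll push slowly along +y.

Call:
apply_moves(commands=[[[0.2,-0.02,-0.02,0,-0.1,-0.05],[0.2,-0.02,-0.02,0,0,0],[0.2,-0.01,0,0,0,0],[0.1,-0.01,0,0,0,0],[0.1,-0.01,0,0,0,0],[0.1,-0.01,0,0,0,0]]])

```text
clock: 3.7
eef_pos: [465.2, -179.7, 65.1]
tool_rot: [-1.58, 0.004, 1.501]
force: [0.5, -0.8, -0.9]
width: 0.0
```

```bash
python3 -c "
from h import *
go((-119,-85),58)"
```

```text
clock 3.7 stand xy [-116.2 -141. ] z 65.1 F stand [ 0.5 -0.7 -0.9]
 target world [ 466.2 -123.7   58. ] tool shift now [1.4  0.17 0.08] after turn [1.4  0.18 0.07] turn/5deg [ 0.11 -0.03 -0.05]
```

Call:
apply_moves(commands=[[[0.06,0.06,0.02,0.1,0,-0.05],[0.06,0.05,0.02,0,0,0],[0.08,0.02,0,0,0,0],[0.08,0.0,0,0,0,0],[0.08,0,0,0,0,0]]])

```text
clock: 4.12
eef_pos: [465.8, -167.4, 60.7]
tool_rot: [-1.574, 0.004, 1.498]
force: [-0.9, -3.5, 2.0]
width: 0.1
```

```bash
python3 -c "
from h import *
go((-119,-85),58)"
```

```text
clock 4.12 stand xy [-116.5 -128.6] z 60.7 F stand [-0.7 -3.5  2. ]
 target world [ 466.2 -123.7   58. ] tool shift now [1.09 0.06 0.07] after turn [1.09 0.07 0.06] turn/5deg [ 0.04 -0.06 -0.05]
```

```bash
cat >> h.py <<'E'
def carr():
    T=grab('top')
    a=cv2.imread('pics/top0.png');b=cv2.cvtColor(T['image'],4)
    x0,y0,w,h=273,160,16,22
    r=cv2.matchTemplate(cv2.resize(b,None,fx=4,fy=4,interpolation=2)[560:780,900:1240],cv2.resize(a,None,fx=4,fy=4,interpolation=2)[y0*4:(y0+h)*4,x0*4:(x0+w)*4],5)
    _,v,_,l=cv2.minMaxLoc(r);p=np.array([l[0]/4+225,l[1]/4+140])
    o=np.load('pics/stand.npy',allow_pickle=True).item()
    d=o['R'].T@(onz(T,p,55)-onz(T,(x0,y0),55))[:2]
    print('carriage moved',d.round(1),'score',round(v,3)); return T
E
python3 -c "
from h import *
carr();go((-119,-85),58)"
```

```text
carriage moved [ 0.4 10.9] score 0.839
clock 4.17 stand xy [-116.5 -127.6] z 60.6 F stand [ 0.2 -1.6  0. ]
 target world [ 466.2 -123.7   58. ] tool shift now [1.06 0.06 0.07] after turn [1.06 0.07 0.06] turn/5deg [ 0.04 -0.05 -0.04]
```

Call:
apply_moves(commands=[[[0.1,0.02,0.0,0,0,0],[0.1,0.02,0,0,0,0],[0.1,0.02,0,0,0,0],[0.1,0.0,0,0,0,0],[0.1,0,0,0,0,0],[0.1,0,0,0,0,0],[0.1,0,0,0,0,0],[0.08,0,0,0,0,0]]])

```text
clock: 4.83
eef_pos: [468.2, -134.1, 58.0]
tool_rot: [-1.575, 0.006, 1.497]
force: [-0.5, -3.4, 2.3]
width: -0.1
```

```bash
python3 -c "
from h import *
carr();go((-119,-85),58)"
```

```text
carriage moved [-0.1 44.5] score 0.836
clock 4.88 stand xy [-116.3  -94.2] z 57.9 F stand [ 0.4 -0.6  0.6]
 target world [ 466.2 -123.7   58. ] tool shift now [ 0.23 -0.    0.07] after turn [ 0.23 -0.    0.07] turn/5deg [ 0.04 -0.06 -0.05]
```

Call:
apply_moves(commands=[[[0.05,0,0,0,0,0],[0.05,0,0,0,0,0],[0.05,0,0,0,0,0],[0.0,0,0,0,0,0]]])

```text
clock: 5.22
eef_pos: [468.7, -124.3, 57.5]
tool_rot: [-1.574, 0.003, 1.5]
force: [0.4, -1.9, 0.8]
width: -0.2
```

```bash
python3 -c "
from h import *
carr();go((-119,-85),58)"
```

```text
carriage moved [ 0.4 54.6] score 0.824
clock 5.27 stand xy [-116.5  -85.6] z 57.5 F stand [-0.3 -0.1  0.6]
 target world [ 466.2 -123.7   58. ] tool shift now [ 0.01 -0.01  0.06] after turn [ 0.01 -0.01  0.06] turn/5deg [ 0.03 -0.04 -0.03]
```

It looks snapped in: the carriage moved further than the finger. I'll back off and inspect.

Call:
apply_moves(commands=[[[-0.2,0,0,0,0,0],[-0.4,0,0,0,0,0],[-0.5,-0.3,0,0,0,0],[-0.3,-0.8,0,0,0,0],[0,-0.9,0,0,0,0],[0,-0.9,0,0,0,0],[0,-0.9,0,0,0,0],[0,-0.6,0,0,0,0]]])

```text
clock: 5.93
eef_pos: [457.5, -182.2, 233.2]
tool_rot: [-1.551, -0.005, 1.501]
force: [0.5, 0.8, -0.2]
width: -0.6
```

Run:
```python
from h import *
T=carr();go((-112.4,376.5),90)
im=grab('side')['image'][165:275,215:350]; jm=T['image'][150:215,220:320]
cv2.imwrite('pics/c4.png',cv2.cvtColor(np.vstack([cv2.resize(im,(400,326),interpolation=2),cv2.resize(jm,(400,260),interpolation=2)]),4))
```

```text
carriage moved [ 0.4 54.6] score 0.9
clock 5.98 stand xy [-121.3 -144.9] z 236.7 F stand [ 1.4 -1.7  3.8]
 target world [503.7 336.4  90. ] tool shift now [13.02  3.71 -0.23] after turn [13.03  3.67 -0.22] turn/5deg [-0.14 -0.03  0.04]
```

View pics/c4.png

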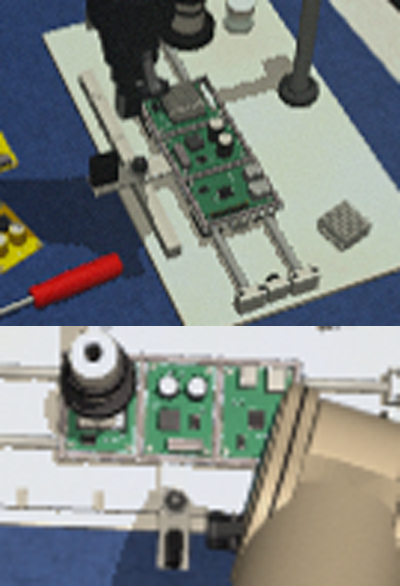

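The carriage now sits with the heatsink board under the lens, the plunger at crop (177,173), and only two notches visible to its left at (22,173) and (98,173). I'll check the plunger's absolute position.

Run:
```python
from h import *
T=load('top');o=np.load('pics/stand.npy',allow_pickle=True).item()
u=lambda x,y:((x+.5)/4-.5+220,(y+.5)/4-.5+150)
for n,p,z in(('plunger',(177,173),66),('n2',(98,173),32),('n3',(22,171),32),('boardM',(178,86),48)): print(n,(o['R'].T@(onz(T,u(*p),z)[:2]-o['t'])).round(1))
```

```text
plunger [-77.7 -65.7]
n2 [-77.    0.6]
n3 [-77.9  65. ]
boardM [ -2.4 -64. ]
```

Call:
apply_moves(commands=[[[0.6,0,0,0,0,0],[0.85,0,0,0,0,0],[0.85,0,0,0,0,0],[0.85,0,0,0,0,0],[0.85,0,0,0,0,0],[0.85,0,0,0,0,0],[0.85,0,0,0,0,0],[0.85,0,0,0,0,0]]])

```text
clock: 6.7
eef_pos: [474.7, 75.6, 228.9]
tool_rot: [-1.548, 0.003, 1.48]
force: [1.1, 0.7, 0.0]
width: -0.1
```

```bash
python3 -c "
from h import *
go((-112.4,376.5),90)"
```

```text
clock 6.7 stand xy [-123.8  114.4] z 228.9 F stand [1.  0.7 0. ]
 target world [503.7 336.4  90. ] tool shift now [ 6.57  3.45 -0.21] after turn [ 6.55  3.47 -0.29] turn/5deg [-0.27 -0.28 -0.03]
```

Call:
apply_moves(commands=[[[0.9,0,-0.05,-0.1,-0.1,0],[0.9,0,-0.05,-0.1,-0.1,0],[0.9,0,-0.05,-0.1,-0.1,0],[0.9,0,-0.05,0,0,0],[0.9,0.3,-0.05,0,0,0],[0.8,0.7,0,0,0,0],[0.6,0.7,0,0,0,0],[0.2,0.5,0,0,0,0]]])

```text
clock: 7.37
eef_pos: [498.2, 333.6, 133.0]
tool_rot: [-1.568, -0.002, 1.514]
force: [-0.6, -0.4, 0.2]
width: 0.3
```

```bash
python3 -c "
from h import *
go((-112.4,376.5),70)"
```

```text
clock 7.37 stand xy [-117.8  373.4] z 133.0 F stand [-0.6 -0.4  0.2]
 target world [503.7 336.4  70. ] tool shift now [ 0.07  1.57 -0.14] after turn [ 0.08  1.58 -0.13] turn/5deg [-0.03  0.12  0.02]
```

Call:
apply_moves(commands=[[[0.05,0.5,-0.1,0,0.1,0],[0.02,0.5,-0.05,0,0,0],[0,0.4,0,0,0,0],[0,0.1,0,0,0,0],[0,0,0,0,0,0]]])

```text
clock: 7.78
eef_pos: [495.4, 336.9, 58.0]
tool_rot: [-1.551, 0.007, 1.514]
force: [-0.2, 0.2, 0.5]
width: 0.1
```

Run:
```python
from h import *
go((-112.4,376.5),36)
im=grab('side')['image'][105:175,175:255]; jm=grab('top')['image'][170:240,95:175]
cv2.imwrite('pics/c5.png',cv2.cvtColor(np.vstack([cv2.resize(x,(342,300),interpolation=2) for x in(im,jm)]),4))
```

```text
clock 7.78 stand xy [-120.8  376.5] z 58.0 F stand [-0.2  0.2  0.5]
 target world [503.7 336.4  36. ] tool shift now [ 0.    0.55 -0.22] after turn [ 0.    0.55 -0.21] turn/5deg [-0.23  0.11 -0.08]
```

View pics/c5.png

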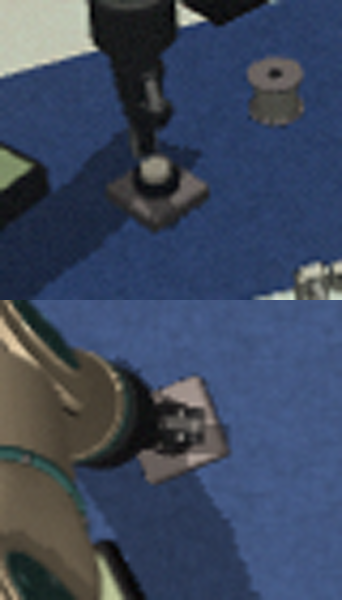

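The tip hangs just above and slightly short of the button top (side crop 155,165). I'll shift 8 mm forward and then press gently.

Call:
apply_moves(commands=[[[0,0.05,-0.2,-0.15,0.1,0],[0,0.05,-0.05,-0.1,0,0],[0,0.0,0,0,0,0]]])

```text
clock: 8.13
eef_pos: [509.3, 336.8, 58.1]
tool_rot: [-1.581, 0.003, 1.502]
force: [0.5, 0.8, -1.0]
width: -0.5
```

Run:
```python
from h import *
go((-112.4,376.5),36)
d=grab('side');print(proj(d,readout.read_state()['eef_pos']),proj(d,(503.7,336.4,42)))
```

```text
clock 8.13 stand xy [-106.9  377.4] z 58.1 F stand [ 0.4  0.8 -1. ]
 target world [503.7 336.4  36. ] tool shift now [-0.02  0.55  0.14] after turn [-0.02  0.55  0.14] turn/5deg [ 0.11 -0.02 -0.03]
[211.50390993 140.16874936] [210.43679774 143.9546746 ]
```

Call:
apply_moves(commands=[[[0,0.1,0.08,0.05,0,0],[0,0.1,0.02,0,0,0],[0,0.1,0,0,0,0],[0,0.1,0,0,0,0]]])

```text
clock: 8.52
eef_pos: [506.8, 338.1, 43.8]
tool_rot: [-1.58, -0.001, 1.502]
force: [0.3, -0.7, -0.1]
width: 0.4
```

Run:
```python
from h import *
go((-112.4,376.5),36)
```

```text
clock 8.52 stand xy [-109.5  378.5] z 43.8 F stand [ 0.4 -0.7 -0.1]
 target world [503.7 336.4  36. ] tool shift now [-0.05  0.2   0.07] after turn [-0.05  0.2   0.07] turn/5deg [ 0.11 -0.02  0.01]
```

Call:
apply_moves(commands=[[[-0.03,0.1,0.04,0,0,0],[0,0.1,0.0,0,0,0],[0,0.1,0,0,0,0],[0,0.1,0,0,0,0]]])

```text
clock: 8.85
eef_pos: [505.8, 337.7, 35.4]
tool_rot: [-1.581, -0.002, 1.502]
force: [-9.7, -6.3, 42.2]
width: -0.3
```

Run:
```python
from h import *
go((-112.4,376.5),36)
```

```text
clock 8.85 stand xy [-110.4  378. ] z 35.4 F stand [-9.3 -6.9 42.2]
 target world [503.7 336.4  36. ] tool shift now [-0.04 -0.02  0.05] after turn [-0.04 -0.01  0.05] turn/5deg [ 0.12 -0.02  0.02]
```

Bottomed out at z 35.4 (42 N). Releasing.

Call:
apply_moves(commands=[[[0,-0.03,0,0,0,0],[0,-0.3,0,0,0,0],[0,-0.6,0,0,0,0],[0,-0.8,0,0,0,0],[0,-0.8,0.5,0,0,0],[0.6,-0.7,0.7,0,0,0],[0.6,0,0.7,0,0,0],[0,0,0,0,0,0]]])

```text
clock: 9.52
eef_pos: [431.6, 387.9, 170.1]
tool_rot: [-1.579, -0.0, 1.494]
force: [-1.6, 0.2, -1.0]
width: 0.4
```

Call:
apply_moves(commands=[[[0,0,0,0,0,0],[0,0,0,0,0,0],[0,0,0,0,0,0],[0,0,0,0,0,0]]])

```text
clock: 9.85
eef_pos: [430.1, 388.3, 169.9]
tool_rot: [-1.578, 0.001, 1.498]
force: [-0.1, -0.2, -0.2]
width: 0.1
```

Run:
```python
from h import *
T=carr();go((-112.4,376.5),150)
im=grab('side')['image']
cv2.imwrite('pics/c6.png',cv2.cvtColor(np.vstack([cv2.resize(im[105:235,175:335],(480,390)),cv2.resize(T['image'][140:215,95:320],(480,160))]),4))
```

```text
carriage moved [ 0.4 54.6] score 0.9
clock 9.9 stand xy [-189.1  423. ] z 169.8 F stand [0.3 0.2 0.1]
 target world [503.7 336.4 150. ] tool shift now [-1.15  0.51 -1.92] after turn [-1.16  0.49 -1.92] turn/5deg [ 0.09 -0.08 -0.01]
```

View pics/c6.png

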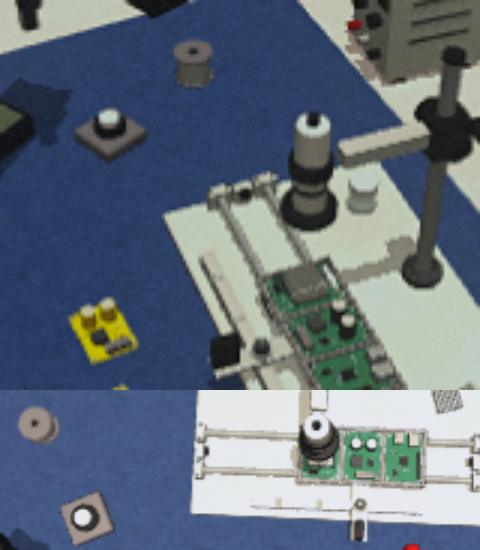

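The button is up again, the carriage hasn't moved, and the arm is clear.

```bash
python3 -c "
from h import *
finish_job()"
```

```text
the job is handed in; nothing more can be done
```

I pushed the carriage by its tab with closed fingertips into the rightmost stop, which puts the heatsink board (left pocket) under the lens. Then I pressed the snapshot button right down, let it come back up, and handed the job in. No verdict was reported.

- **Carriage:** before the press, the plunger measured at y = -65.7 mm, against -65 mm for that stop. After the press, the carriage's measured shift was unchanged at 54.6 mm. I couldn't measure the plunger's drop directly; I inferred the click from the carriage running ahead of the finger and from the position match.
- **Button:** the tip went down to z = 35.4 mm, against 42 mm when up, and bottomed out. In the last picture the button looks up again.
- **Force on the button:** it peaked at about 42 N, well above the 5 N needed. That was a fingertip press and below the 120 N wrist limit. It is just above the 40 N limit, which applies to the arm and gripper body and shouldn't count for a fingertip.
- **Push force:** the readings I took between pushes were no more than about 4 N.
- **Small disagreement:** the final carriage shift was about 1.6 mm more than the 53 mm I first estimated, within measuring error.
- **Other things:** I saw nothing else on the bench moved in the cropped last pictures, but I didn't measure each item. The arm ended clear of everything, with force readings near zero.

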